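# Pin the bending fork into the smith's bench receiver

### The arm

A 7-joint arm with a two-finger parallel gripper is mounted at the origin on the work surface. World frame = base frame: x ahead of the robot, y to its left, z up, the work surface at z = 0. Lengths are in m, angles in degrees, forces in N, time in s.
With the tool pointing down it reaches from about 0.425 to 0.95 m from the base axis. Payload 4.7 kg.
Tool frame: the origin (TCP) lies on the centre line of the jaws, within the pads' length; the fingertips stand 11 mm ahead of it and the grasp point (between the pads) lies 8 mm behind it; z points along the fingers, y is the line along which they close (so a half turn about z gives the same grasp; the last joint's range is limited). The gripper opens to 87 mm and grips with 3 to 60 N. Pads are 19 mm wide; open, the fingers measure 117 mm over their backs; the gripper's body (75 mm by 190 mm) begins 51 mm behind the grasp point.
Start: joints at [-69.036, 26.849, -2.785, 87.806, 1.381, 65.374, -4.715], TCP at [0.26, 0.623, 0.234] pointing down, gripper open.
Joint ranges: [-148.3, 148.3], [-19.14, 114.17], [-79.39, 73.82], [5.75, 140.21], [-59.74, 239.74], [12.07, 113.84], [-152.46, 152.46]. Speed limits (degrees/s): [147.25, 147.25, 180, 180, 180, 180, 180].

### API

Orientations are given as [roll, pitch, yaw] about the fixed x, y, z axes, in that order (R = Rz(yaw) Ry(pitch) Rx(roll)).
In Python, from station import robot gives the robot as it stands.
- The arm moves only by the tool apply_moves, never from a script. Its argument "series" is a list of rows, each a list of 7 numbers: the shift along the world's x, y, z each as a share of 250 mm, from -1 to 1, then the turn, a rotation vector about the world's x, y, z each as a share of 0.08 rad, from -1 to 1, then the finger opening in mm, from 0 to 87. In form: [[dx, dy, dz, wx, wy, wz, gripper], ...]. A call has 1 to 10 rows; each row shifts and turns the commanded pose from where the row before left it; what a row does not reach is not made up. A row lasts 1/12 s, in which the tool goes at most 41.7 mm and 7.16 degrees, less where a joint would pass 70% of its speed; a pose out of reach is approached as far as the arm can. A call with a number of a shift or a turn outside -1 to 1 is refused whole. A call with a gripper value outside its range is refused whole. The fingers move at their own pace and stop on an object; "squeeze" is the grip in N (left out, the last holds). Time passes only in rows, so rows that do not move let the fingers close. It gives the time, the measured TCP pose, the force, the opening and the grip force at its end, in the units of the state.
- robot.get_state(): the state, without advancing time (a new reading comes with each control period).
- robot.grab_frame(name): name is "scene" or "top" or "wrist"; returns a dict with "frame" (420x560x3 uint8, red, green, blue), "fx", "fy", "cx", "cy" (pixels), "eye" and "orientation" of the camera in the world. Camera axes: x right, y up, looking along -z (the intrinsics and any distortion apply to the point x, -y, -z); pixel columns grow to the right and rows downward; lengths in m; the calibration is good to about 2 mm. A picture is of the moment at which its call begins. There is no depth.
- robot.job_done(): hands the job in; it is judged then, once.
Trained networks look in the newest picture that a camera, given by its name, has taken for a name from the list of things; names that differ only in an ending like _2 or _b are one class to them, and where a whole thing is asked for, a point or a joint stands for the part that bears it (a point fixed in the world has none). Each returns a list of dicts, best first, with "conf" (0 to 1); they miss things now and then, are a little off and sometimes report something else, mostly with a low value. They report only what shows in the picture. A call takes as long as a camera call. They do not tell look-alikes from the thing itself.
- robot.cut_out(camera, label): "mask" (420x560 bool, what is visible of it) and "at" ([column, row] in pixels, amid what is visible of it).
- robot.tip_of(camera, label): "at" ([column, row] in pixels: a listed point, or the origin of a listed thing).
The state is a dict: "clock": time; "q": joint angles; "joint_velocities": joint speeds; "tau": joint torques, N m; "tcp_pos": TCP position; "tool_rot": TCP orientation; "ft_force": force on the tool from outside, world axes, zero at the start; "ft_torque": the same for the moment, N m; "finger_gap": opening from 0.0 (shut) to 1.0 (fully open); "gripper_force": force on a finger pad.
Only numpy, scipy, OpenCV 4.12 (cv2) and the standard library are available. Lean on these libraries where they do the work, as an engineer would, in place of code of your own. Each camera call takes 0.05 s, during which the arm holds its last target. There are 200 camera calls.

### The job

Slide the bending fork into the bench receiver's tube until the pin holes line up. Then take the linch pin from its wooden stand and, with its ring pointing away from the fork, feel for the hole and push the pin fully down until its collar beds on the tube, and flip the sprung ring down over the open end of the tube so that it snaps over the pin's lower end. Push gently, never forcing steel on steel, and leave the other things on the bench where they are.

Things in the scene. Friction and masses are not known exactly. Their poses are not given: they have to be found in the camera images.
- receiver: The receiver's fixed base: 120 x 130 x 10 mm plate, 30 mm wide post; origin: centre of the plate's underside. On the post a level grey square tube, 36 mm wide, 39 mm high, 98 mm long, its top 100 mm above the bench, is clamped fast through a long slot: it sits up to 13 mm from its middle place, either way along y. y: along the tube to the fork; -y: out of its open end; z up.
- mark (a point): Fixed reference point on the receiver (not the hole): on the tube's middle line, level with its top face; axes as receiver. The pin hole's mouth lies 5 to 31 mm from it towards -y (18 mm with the tube in its middle place; x and height as here): feel along the tube with the pin. Hole 13.5 mm across, sharp-edged, 28 mm from the open end; 7 mm top wall, fork's tongue 25 mm, bottom wall 7 mm (16 mm hole).
- fork (a joint): How far the bending fork stands out of the tube, m along +y. 0: its tongue's hole is in line with the tube's. 4 N of friction; stays where left. Stop at -0.003. Its hole has a 3 mm countersink: the pin, pushed down, wedges it into line from up to 3 mm off. Push on its flat outer end face: 44 x 44 mm, 58 to 102 mm above the bench, facing +y, 123 mm + this value from the true hole along y. Two 38 mm posts on top, 20 mm in.
- pin: Linch pin, upright, 124 mm long, about 190 g; origin at its tip. From the tip up: tapered nose 7 mm long (8 mm across at the tip), round steel shank 12 mm thick to 58 mm, collar 22 mm across at 58 to 64 mm, neck 16 mm thick with the ring's hinge at 74 mm, wooden grip 84 to 124 mm. z up; the open ring points to -y; x is the hinge axis.
- pin_grip (a point): Centre of the pin's turned wooden grip: round, 21 mm across, 40 mm tall (20 mm above and below this point), 104 mm above the pin's tip, 30 mm above the ring's hinge. Axes as pin. No push on the pin or the fork need exceed 15 N.
- pin_collar (a point): Point on the pin's axis in the plane of the collar's underside, 46 mm below pin_grip, 58 mm above the tip, axes as pin. At the start it lies at the stand's top; fully home it lies at the true hole's mouth.
- ring (a joint): Angle of the pin's sprung ring, rad. 0: open, pointing to the pin's -y and 15 degrees upward, held there by its spring; 1.83: closed, straight down in line with the shank, its bar 3 mm under the pin's tip. Over-centre: pushes back to open below 0.9 rad, snaps shut by itself beyond about 0.9. About 2 N down on the bar starts it, less further on.
- ring_bar (a point): Middle of the ring's far bar (20 mm straight, 6 mm round steel, along x), 80 mm from the hinge. The ring is a steel wire loop, 56 mm wide between the centres of its legs; it clears the tube by 7 mm each side.
- stand_top (a point): Centre of the top of the pin's stand, a fixed square hardwood block 80 x 80 mm and 60 mm high, with one 14.5 mm upright hole right through, in which the pin stands at the start.
- punch_block: Bystander: hardwood block 80 x 80 x 55 mm with two holes, holding a punch and a drift; its place and the pin stand's may be swapped. Origin: centre of the underside.
- punch: Bystander: plain steel punch, 12 mm thick, 100 mm long, upright in the punch block, no ring or grip. Origin at the foot.
- drift: Bystander: plain steel drift, 12 mm thick, 115 mm long, upright in the punch block. Origin at the foot.
- hammer: Bystander: hammer lying on the bench, 260 mm long. Origin: under its middle.
- wirebrush: Bystander: brush lying on the bench between the robot and the receiver, 200 mm long. Origin: under its middle.
- mug: Bystander: white mug 76 mm across, 80 mm high, beyond the receiver. Origin: under its centre.
- grease: Bystander: steel can 64 mm across, 70 mm high. Origin: under its centre.
- offcut: Bystander: square steel bar offcut 100 x 25 x 25 mm lying on the bench. Origin: under its middle.
Mind the look-alikes: they are no part of the job. What is shaped like the receiver but pink is not meant.

How it is judged:
By the outcome, as a careful person would: the job done as asked, in the order asked, and still so for the second after the job is handed in, with the robot touching nothing.
It also fails if it takes over 72 s, if anything falls off the work surface, if the arm or the gripper's body presses on something with over 40 N, if the wrist force passes 120 N, or if a joint passes its speed limit or range.

## Working session

There is one attempt and no reset: what is moved stays moved. The work goes in short steps, Python scripts to look and compute and a tool call to move; the robot and the scene stay as the last step left them, time stands still between calls to the robot, and variables do not carry over. Pictures are saved under pics/ and viewed, at most 10 in all, crops included, and the job is handed in when it is done.

Besides the shell and the picture viewer there is one more tool, called after "Request:" in YAML: its name, and indented under it one key for each argument. apply_moves: Moves the arm, as the interface text tells. Shift numbers are shares of 250 mm and turn numbers shares of 0.08 rad, none past 1 either way. Its arguments: {"type":"object","properties":{"series":{"type":"array"},"squeeze":{"type":"number"}},"required":["series"]}

```bash
mkdir -p pics
cat > h.py <<'E'
import numpy as np, cv2
from scipy.spatial.transform import Rotation as R
from station import robot
def rot(o):
    o=np.array(o,float)
    if o.shape==(3,3): return o
    if o.size==4: return R.from_quat(o).as_matrix()
    return R.from_euler('xyz',o,degrees=True).as_matrix()
def ray(f,p):
    d=np.array([(p[0]-f['cx'])/f['fx'],-(p[1]-f['cy'])/f['fy'],-1.])
    d=rot(f['orientation'])@d
    return np.array(f['eye']),d/np.linalg.norm(d)
def atz(f,p,z):
    e,d=ray(f,p); return e+d*(z-e[2])/d[2]
def proj(f,P):
    c=rot(f['orientation']).T@(np.array(P)-np.array(f['eye']))
    return np.array([f['cx']+f['fx']*c[0]/-c[2], f['cy']-f['fy']*c[1]/-c[2]])
def tri(rs):
    A=0;b=0
    for e,d in rs:
        M=np.eye(3)-np.outer(d,d);A=A+M;b=b+M@e
    return np.linalg.solve(A,b)
def save(f,n): cv2.imwrite('pics/'+n,cv2.cvtColor(f['frame'],cv2.COLOR_RGB2BGR))
E
python3 - <<'E'
from h import *
F={}
for c in ['scene','top','wrist']:
    f=robot.grab_frame(c);F[c]=f;save(f,c+'0.png')
    print(c,[f[k] for k in f if k!='frame'])
s=robot.get_state();print(s)
for c in ['scene','top']:
  for l in ['mark','pin_grip','pin_collar','ring_bar','stand_top','receiver','fork','pin','punch','punch_block','drift','mug','grease','hammer','wirebrush','offcut']:
    r=robot.tip_of(c,l) if l!='fork' else robot.cut_out(c,l)
    print(c,l,[(np.round(x['at'],1).tolist(),round(x['conf'],2)) for x in r[:3]])
a=np.hstack([F['scene']['frame'],F['top']['frame']])
E
```

```text
scene [382.9518364527578, 382.9518364527578, 280.66803461217114, 206.0519682714351, array([ 0.89098164, -0.62076103,  0.71235108]), array([49.29109289, -0.21405245, 29.27104354])]
top [474.69672305363065, 474.69672305363065, 281.24654297990463, 206.3361054580713, array([0.47321988, 0.00337192, 1.1905094 ]), array([  2.89610796,  -0.98944436, -89.73763743])]
wrist [350.1821811093855, 350.1821811093855, 274.1526300529285, 206.9954179743042, array([0.18770417, 0.65320815, 0.38346379]), array([-16.80474367,   0.1383728 ,  67.41149284])]
{'clock': 0.15, 'q': array([-69.03683695,  26.88622195,  -2.78404158,  87.85681299,
         1.38115145,  65.3740551 ,  -4.71541804]), 'joint_velocities': array([-0.10016451,  0.01777635, -0.02883708, -0.32802245, -0.05302747,
       -0.03336324,  0.05606189]), 'tau': array([ 1.00036072e-03, -5.08428812e+01, -8.06774106e-02, -2.36417520e+01,
       -6.13549585e-02,  3.56811367e-02,  1.30544704e-04]), 'tcp_pos': array([0.25942823, 0.62269271, 0.23275478]), 'tool_rot': array([-1.79916514e+02,  2.93858571e-03,  1.57382364e+02]), 'ft_force': array([-0.2088471
[... 1119 characters left out ...]
.63), ([287.7, 201.1], 0.33), ([394.2, 225.1], 0.25)]
top stand_top [([141.4, 202.5], 0.96), ([135.4, 201.4], 0.4)]
top receiver [([378.6, 289.9], 0.84), ([287.4, 202.4], 0.58), ([214.8, 119.5], 0.39)]
top fork [([242.7, 208.0], 0.84), ([358.9, 296.9], 0.72), ([204.8, 129.3], 0.15)]
top pin [([146.6, 204.1], 0.92)]
top punch [([393.0, 226.5], 0.56)]
top punch_block [([391.9, 217.7], 0.8)]
top drift [([393.3, 210.9], 0.5)]
top mug [([376.8, 140.0], 0.79)]
top grease [([130.9, 127.2], 0.57), ([169.7, 196.2], 0.43)]
top hammer [([218.6, 121.4], 0.89), ([134.7, 200.2], 0.55)]
top wirebrush [([314.7, 263.1], 0.77), ([141.4, 205.6], 0.16)]
top offcut [([223.4, 263.0], 0.73), ([137.0, 203.1], 0.4)]
```

Run:
```python
import cv2,numpy as np
a=cv2.imread('pics/scene0.png');b=cv2.imread('pics/top0.png')
cv2.imwrite('pics/top0x.png',cv2.resize(b,(800,600),interpolation=cv2.INTER_CUBIC))
cv2.imwrite('pics/sc0x.png',cv2.resize(a,(800,600),interpolation=cv2.INTER_CUBIC))
```

```text
(no output)
```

View pics/top0x.png

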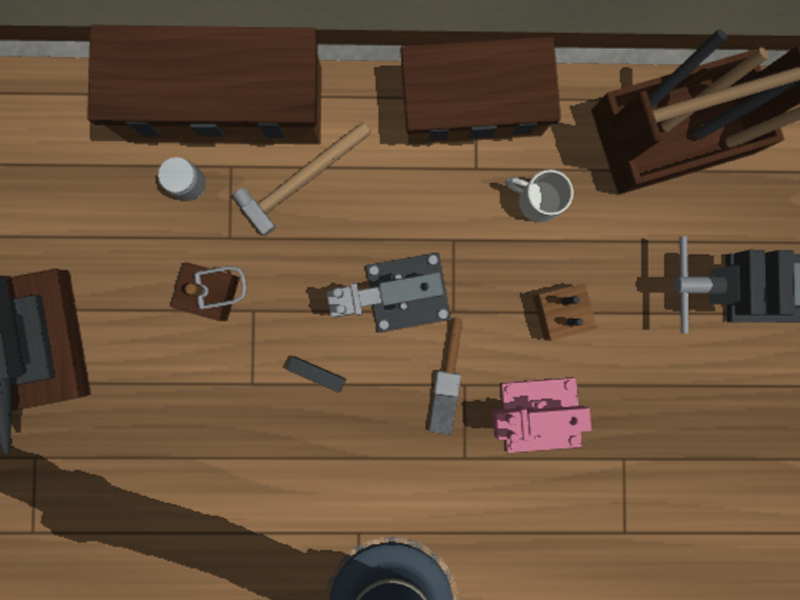

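View pics/sc0x.png

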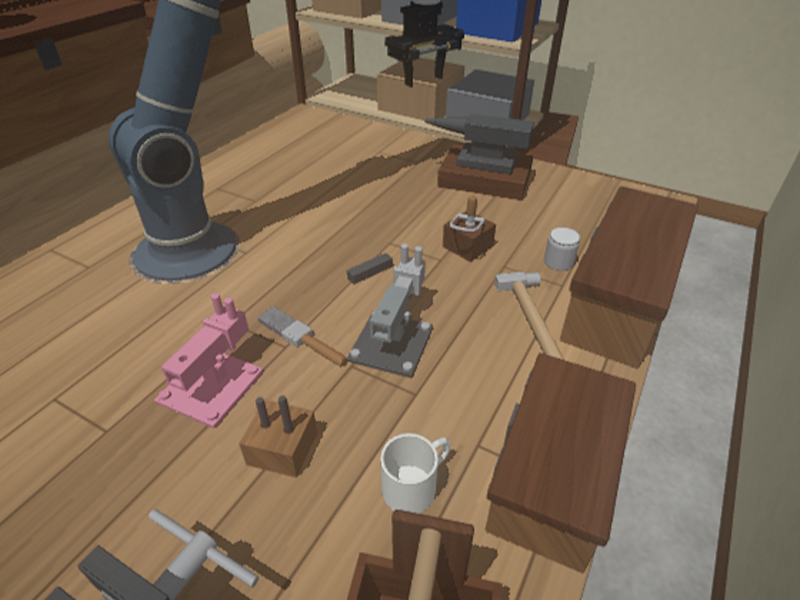

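The top view shows the grey receiver at about (410,290), with its dark hole at (425,287) in the 800 px scale and its fork to the left. The pin stand is at (205,290) with its ring pointing right; the pink look-alike is at (545,415). The scene view agrees.

Run:
```python
from h import *
t=robot.grab_frame('top');s=robot.grab_frame('scene')
for l,z,n in [('mark',.1,0),('pin_grip',.106,0),('pin_collar',.06,0),('stand_top',.06,0)]:
    a=robot.tip_of('top',l)[0]['at'];b=robot.tip_of('scene',l)[0]['at']
    print(l,'tri',tri([ray(t,a),ray(s,b)]).round(4),'topz',atz(t,a,z).round(4),'scz',atz(s,b,z).round(4))
print('ringbar', atz(t,robot.tip_of('top','ring_bar')[0]['at'],.097))
# tube region in top
g=cv2.cvtColor(t['frame'],cv2.COLOR_RGB2GRAY)
c=g[170:240,215:325]; cv2.imwrite('pics/tubecrop.png',cv2.resize(c,None,fx=7,fy=7,interpolation=cv2.INTER_CUBIC))
# hole: dark blob near (297,201)
sub=g[194:208,289:306].astype(float);print(sub.astype(int))
m=robot.cut_out('top','fork')[0]['mask'];ys,xs=np.nonzero(m);print('fork mask',xs.min(),xs.max(),ys.min(),ys.max(),cv2.minAreaRect(np.c_[xs,ys].astype(np.float32)))
for x in robot.cut_out('top','receiver')[:3]:
    ys,xs=np.nonzero(x['mask']);print('rec',x['at'],cv2.minAreaRect(np.c_[xs,ys].astype(np.float32)))
```

```text
mark tri [ 0.5388 -0.0423  0.1   ] topz [ 0.54   -0.0415  0.1   ] scz [ 0.5377 -0.043   0.1   ]
pin_grip tri [0.5356 0.3092 0.1107] topz [0.537  0.3112 0.106 ] scz [0.5318 0.3156 0.106 ]
pin_collar tri [ 0.4715  0.0605 -0.0864] topz [0.5459 0.3201 0.06  ] scz [ 0.5225 -0.3219  0.06  ]
stand_top tri [0.5414 0.3164 0.0739] topz [0.5418 0.32   0.06  ] scz [0.5342 0.3372 0.06  ]
ringbar [0.55264362 0.24307874 0.097     ]
[[ 84 101 112 113 113 112 113 111 112 113 114 114 113 113 113 114 114]
 [111 112 112 113 113 113 112 111 112 114 114 115 113 114 114 113 113]
 [111 112 113 114 113 113 112 111 112 112 113 114 114 113 113 113 114]
 [111 113 114 112 113 112 106 100 101 102 109 113 113 113 113 113 113]
 [112 112 112 111 112 100  62  39  44  63  90 113 113 113 114 113 112]
 [113 112 112 112 107  78  31  32  42  58  70 109 113 114 113 113 112]
 [113 113 113 113 106  65  31  32  41  60  67  95 113 114 113 113 113]
 [114 113 114 114 107  72  32  32  31  42  73 104 114 114 114 113 113]
 [114 113 113 113 113  98  46  36  37  52  87 114 114 114 113 112 113]
 [115 113 112 113 113 109  91  68  69  88 108 114 113 113 113 113 113]
 [113 113 113 113 113 113 113 113 113 113 114 113 113 112 112 112 113]
 [114 113 113 113 113 113 114 113 113 114 114 114 113 112 112 111 112]
 [113 114 114 114 114 114 114 114 113 113 114 113 113 110 107 107 107]
 [115 115 114 115 115 114 113 112 109 109 109 107 103  89  78  76  64]]
fork mask 229 268 199 221 ((248.5786895751953, 209.6015167236328), (21.374114990234375, 38.972137451171875), 85.91438293457031)
rec [377.0, 290.5] ((378.66900634765625, 290.027587890625), (50.3255615234375, 68.26339721679688), 85.2363510131836)
rec [280.2, 205.8] ((270.74615478515625, 207.6674041748047), (50.520267486572266, 84.38755798339844), 79.2156982421875)
```

View pics/tubecrop.png

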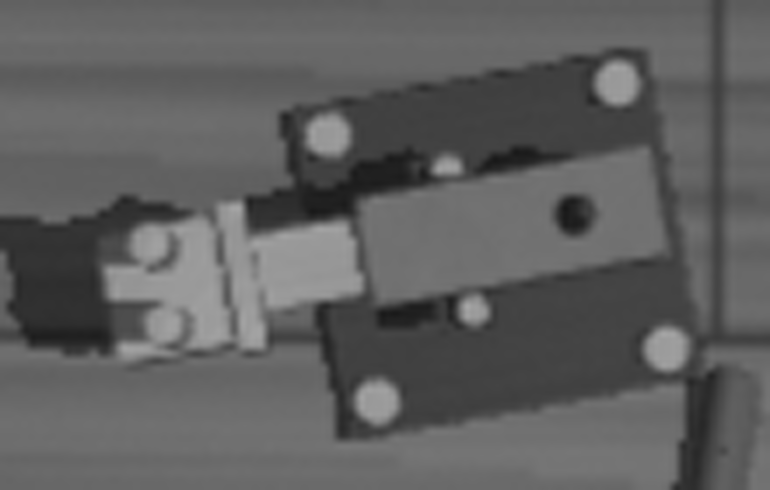

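The crop shows the tube top clearly: corners at about (357,200), (651,146), (668,255) and (372,305), hole at (575,214). That puts the receiver's yaw near +10°, and the fork clearly stands out of the tube. I'll go over the pin stand for a near look.

Request:
apply_moves:
  series:
    - [0.086, -0.095, 0.02, 0, 0, -0.957, 87]
    - [0.086, -0.095, 0.02, 0, 0, -0.957, 87]
    - [0.086, -0.095, 0.02, 0, 0, -0.957, 87]
    - [0.086, -0.095, 0, 0, 0, -0.957, 87]
    - [0.086, -0.095, 0, 0, 0, -0.957, 87]
    - [0.086, -0.095, 0, 0, 0, -0.957, 87]
    - [0.086, -0.095, 0, 0, 0, -0.957, 87]
    - [0.086, -0.095, 0, 0, 0, -0.957, 87]
    - [0.086, -0.095, 0, 0, 0, -0.957, 87]
    - [0.086, -0.095, 0, 0, 0, -0.957, 87]

```text
clock: 3.23
tcp_pos: [0.4755, 0.3844, 0.2489]
tool_rot: [180.0, -0.0, 113.3]
ft_force: [0.4, -0.2, 0.3]
finger_gap: 0.996
gripper_force: 0.0
```

Request:
apply_moves:
  series:
    - [0.086, -0.095, 0, 0, 0, -0.957, 87]
    - [0.086, -0.095, 0, 0, 0, -0.957, 87]
    - [0.086, -0.095, 0, 0, 0, -0.957, 87]
    - [0, 0, 0, 0, 0, 0, 87]
    - [0, 0, 0, 0, 0, 0, 87]

```text
clock: 3.65
tcp_pos: [0.5406, 0.312, 0.2487]
tool_rot: [180.0, 0.0, 100.1]
ft_force: [-0.8, 0.5, 0.4]
finger_gap: 0.997
gripper_force: 0.0
```

Run:
```python
from h import *
s=robot.get_state();print(s['clock'],s['tcp_pos'],s['tool_rot'],s['q'],s['ft_force'])
t=robot.grab_frame('top')
w=robot.grab_frame('wrist');save(w,'w1.png');print(w['eye'],w['orientation'])
for l,z in [('pin_grip',.126),('pin_collar',.06),('stand_top',.06),('ring_bar',.097)]:
    for x in robot.tip_of('wrist',l)[:2]: print(l,np.round(x['at'],1),x['conf'],atz(w,x['at'],z if l!='pin_grip' else .106).round(4))
P=lambda x,y:atz(t,(215+(x-3)/7,170+(y-3)/7),.1)
a,b,c,d=P(357,200),P(651,146),P(668,255),P(372,305)
print(a,b,c,d,'len',np.linalg.norm(a-b),np.linalg.norm(d-c),np.linalg.norm(a-d),np.linalg.norm(b-c))
v=(a+d)/2-(b+c)/2; print('yaw',np.degrees(np.arctan2(-v[0],v[1])), 'open end mid',(b+c)/2, 'hole',P(575,214))
u=v/np.linalg.norm(v);print('hole from end',(b+c)/2+u*.028)
```

```text
3.65 [0.54060128 0.3120203  0.24867671] [1.79966566e+02 4.06305173e-02 1.00102360e+02] [-45.62874297  21.57318823  15.77261807  94.97080683  -6.31193443
  64.31681343 -18.06611306] [-0.75002788  0.47189105  0.41220697]
[0.5266857  0.39221818 0.39945658] [-16.81461475   0.05204646  10.34856131]
pin_collar [271.7 182.4] 0.64 [0.5378 0.3159 0.06  ]
stand_top [270.3 185.2] 0.93 [0.537  0.3128 0.06  ]
ring_bar [268.  273.3] 0.57 [0.549 0.236 0.097]
[0.54716425 0.02095453 0.1       ] [ 0.5655536  -0.07577218  0.1       ] [ 0.5296185  -0.08143524  0.1       ] [0.51265265 0.01581715 0.1       ] len 0.09845925336646617 0.0987211587440931 0.03489187403322905 0.03637857934338583
yaw 10.329512482231932 open end mid [ 0.54758605 -0.07860371  0.1       ] hole [ 0.54296009 -0.05077657  0.1       ]
hole from end [ 0.5425654  -0.05105751  0.1       ]
```

View pics/w1.png

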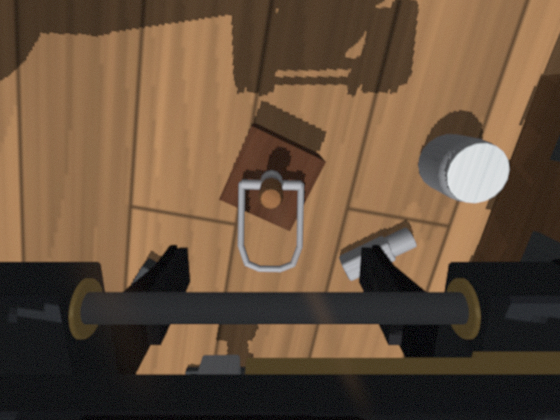

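The wrist view shows the pin grip top at (270,197), the ring hinge at (272,183) and the bar at (269,268). The ring already points almost straight along the receiver's -y. Next I work out the fork and pin positions.

Run:
```python
from h import *
t=robot.grab_frame('top');w=robot.grab_frame('wrist')
g=atz(w,(270,197),.126);h=atz(w,(272,184),.076+.004);b=atz(w,(269,268),.097+.003)
print('grip',g,'hinge',h,'bar',b)
for p in (g,h): v=p-b;print('pin yaw',np.degrees(np.arctan2(-v[0],v[1])),np.linalg.norm(v[:2]))
hole=np.array([.5428,-.0509]);y=np.radians(10.33);u=np.array([-np.sin(y),np.cos(y)]);x=np.array([np.cos(y),np.sin(y)])
P=lambda x,y:atz(t,(215+(x-3)/7,170+(y-3)/7),.102)
for q in [(103,265),(118,360),(108,295),(100,232)]:
    d=P(*q)[:2]-hole;print(q,'along',d@u,'across',d@x)
print('u',u,'x',x)
```

```text
grip [0.53557785 0.31990607 0.126     ] hinge [0.53684459 0.32024201 0.08      ] bar [0.54802699 0.2445057  0.1       ]
pin yaw 9.375356565682322 0.07642118133664562
pin yaw 8.398986746789657 0.07655739512246855
(103, 265) along 0.1554520784281427 across 0.010469709191925296
(118, 360) along 0.15589793578710048 across -0.021028914240089874
(108, 295) along 0.1555083498958621 across 0.0004985146807755837
(100, 232) along 0.15458514218022745 across 0.021305843840129842
u [-0.17931735  0.98379128] x [0.98379128 0.17931735]
```

Request:
apply_moves:
  series:
    - [-0.013, -0.07, -0.059, 0, 0, 0, 0]
    - [-0.013, -0.07, -0.059, 0, 0, 0, 0]
    - [-0.013, -0.07, -0.059, 0, 0, 0, 0]
    - [-0.013, -0.07, -0.059, 0, 0, 0, 0]
    - [-0.013, -0.07, -0.059, 0, 0, 0, 0]
    - [-0.013, -0.07, -0.059, 0, 0, 0, 0]
    - [-0.013, -0.07, -0.059, 0, 0, 0, 0]
    - [-0.013, -0.07, -0.059, 0, 0, 0, 0]
    - [-0.013, -0.07, -0.059, 0, 0, 0, 0]
    - [-0.013, -0.07, -0.059, 0, 0, 0, 0]

```text
clock: 4.88
tcp_pos: [0.5064, 0.1391, 0.1007]
tool_rot: [180.0, -0.0, 100.4]
ft_force: [0.3, 0.2, 0.0]
finger_gap: 0.321
gripper_force: 0.0
```

```bash
cat >> h.py <<'E'
hole=np.array([.5428,-.0509]);_y=np.radians(10.33);u=np.array([-np.sin(_y),np.cos(_y)]);xx=np.array([np.cos(_y),np.sin(_y)])
def rep():
    s=robot.get_state();p=s['tcp_pos'];d=p[:2]-hole;f=s['ft_force']
    print('t',round(s['clock'],2),'p',p.round(4),'along',(d@u).round(4),'across',(d@xx).round(4),'rot',s['tool_rot'].round(2),'F',f.round(1),'Falong',round(f[:2]@u,1),'gap',s['finger_gap'])
E
python3 - <<'E'
from h import *
rep();w=robot.grab_frame('wrist');save(w,'w2.png')
print(proj(w,[*(hole),.1]),proj(w,[*(hole+.1555*u),.102]))
E
```

```text
t 4.88 p [0.5064 0.1391 0.1007] along 0.1934 across -0.0018 rot [ 1.7996e+02 -2.0000e-02  1.0042e+02] F [0.3 0.2 0. ] Falong 0.2 gap 0.3214215348565946
[273.8066367  546.19395035] [274.32594073 342.81317161]
```

View pics/w2.png

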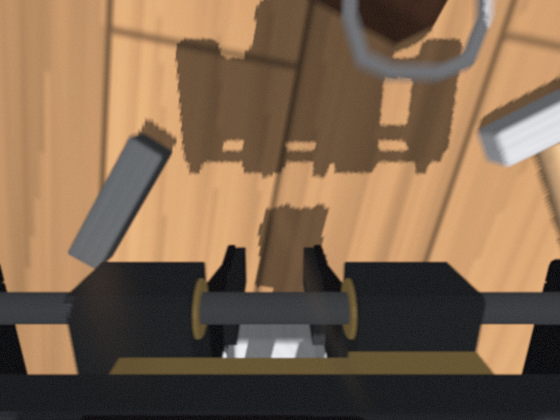

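The view shows the fork at the lower middle (275,345) behind the half-closed fingers, with free space between. I now approach the end face.

Request:
apply_moves:
  series:
    - [0, 0, 0.008, 0, 0, 0, 0]
    - [0.003, -0.016, 0, 0, 0, 0, 0]
    - [0.003, -0.016, 0, 0, 0, 0, 0]
    - [0.003, -0.016, 0, 0, 0, 0, 0]
    - [0.003, -0.016, 0, 0, 0, 0, 0]
    - [0.0015, -0.008, 0, 0, 0, 0, 0]
    - [0.0015, -0.008, 0, 0, 0, 0, 0]
    - [0.0015, -0.008, 0, 0, 0, 0, 0]
    - [0.0015, -0.008, 0, 0, 0, 0, 0]

```text
clock: 5.68
tcp_pos: [0.5111, 0.1153, 0.1031]
tool_rot: [180.0, -0.0, 100.4]
ft_force: [0.8, 0.7, -0.7]
finger_gap: 0.006
gripper_force: 0.0
```

```bash
python3 -c "
from h import *
rep()"
```

```text
t 5.68 p [0.5111 0.1153 0.1031] along 0.1692 across -0.0013 rot [ 1.7999e+02 -1.0000e-02  1.0037e+02] F [ 0.8  0.7 -0.7] Falong 0.6 gap 0.00648167463252461
```

Request:
apply_moves:
  series:
    - [0.0015, -0.008, 0, 0, 0, 0, 0]
    - [0.0015, -0.008, 0, 0, 0, 0, 0]
    - [0.0015, -0.008, 0, 0, 0, 0, 0]

```text
clock: 5.93
tcp_pos: [0.512, 0.1108, 0.1031]
tool_rot: [-180.0, -0.1, 100.4]
ft_force: [-0.4, 4.0, 1.3]
finger_gap: 0.004
gripper_force: 2.3
```

Request:
apply_moves:
  series:
    - [0.0015, -0.008, 0, 0, 0, 0, 0]
    - [0.0015, -0.008, 0, 0, 0, 0, 0]
    - [0.0015, -0.008, 0, 0, 0, 0, 0]

```text
clock: 6.18
tcp_pos: [0.5133, 0.1036, 0.1031]
tool_rot: [180.0, -0.0, 100.4]
ft_force: [-0.8, 5.2, 1.0]
finger_gap: 0.006
gripper_force: 2.3
```

```bash
python3 -c "
from h import *
rep()"
```

```text
t 6.18 p [0.5133 0.1036 0.1031] along 0.1573 across -0.0013 rot [ 1.7999e+02 -3.0000e-02  1.0038e+02] F [-0.8  5.2  1. ] Falong 5.2 gap 0.006271846453373718
```

Request:
apply_moves:
  series:
    - [0.0015, -0.008, 0, 0, 0, 0, 0]
    - [0.0015, -0.008, 0, 0, 0, 0, 0]
    - [0.0015, -0.008, 0, 0, 0, 0, 0]
    - [0.0015, -0.008, 0, 0, 0, 0, 0]
    - [0.0015, -0.008, 0, 0, 0, 0, 0]
    - [0.0015, -0.008, 0, 0, 0, 0, 0]
    - [0.0015, -0.008, 0, 0, 0, 0, 0]
    - [0.0015, -0.008, 0, 0, 0, 0, 0]
    - [0.0015, -0.008, 0, 0, 0, 0, 0]

```text
clock: 6.93
tcp_pos: [0.5168, 0.0852, 0.1031]
tool_rot: [180.0, -0.0, 100.4]
ft_force: [-0.1, 4.7, 1.1]
finger_gap: 0.006
gripper_force: 2.2
```

Run:
```python
from h import *
rep();t=robot.grab_frame('top');rep()
c=t['frame'][170:240,215:325];cv2.imwrite('pics/t3.png',cv2.cvtColor(cv2.resize(c,None,fx=7,fy=7,interpolation=cv2.INTER_CUBIC),cv2.COLOR_RGB2BGR))
```

```text
t 6.93 p [0.5168 0.0852 0.1031] along 0.1385 across -0.0012 rot [179.99  -0.   100.35] F [-0.1  4.7  1.1] Falong 4.7 gap 0.00603640595159426
t 6.98 p [0.5169 0.0846 0.1031] along 0.1379 across -0.0012 rot [1.7998e+02 3.0000e-02 1.0033e+02] F [-0.   3.   0.6] Falong 2.9 gap 0.0024323786299969455
```

View pics/t3.png

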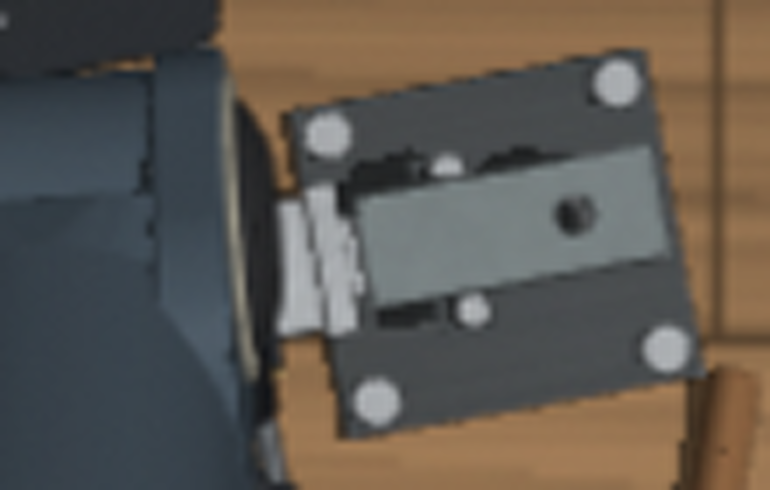

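The fork flange at (330,260) is now close to the tube end at (362,250). About 5 mm remains.

Request:
apply_moves:
  series:
    - [0.001, -0.006, 0, 0, 0, 0, 0]
    - [0.001, -0.006, 0, 0, 0, 0, 0]
    - [0.001, -0.006, 0, 0, 0, 0, 0]
    - [0, 0, 0, 0, 0, 0, 0]

```text
clock: 7.32
tcp_pos: [0.5177, 0.0804, 0.1031]
tool_rot: [180.0, 0.0, 100.3]
ft_force: [0.2, 3.3, 0.6]
finger_gap: 0.004
gripper_force: 1.6
```

Run:
```python
from h import *
rep();t=robot.grab_frame('top');rep()
c=t['frame'][170:240,215:325];cv2.imwrite('pics/t4.png',cv2.cvtColor(cv2.resize(c,None,fx=7,fy=7,interpolation=cv2.INTER_CUBIC),cv2.COLOR_RGB2BGR))
g=cv2.cvtColor(t['frame'],cv2.COLOR_RGB2GRAY);print(g[196:206,292:302])
```

```text
t 7.32 p [0.5177 0.0804 0.1031] along 0.1337 across -0.0011 rot [1.7997e+02 2.0000e-02 1.0033e+02] F [0.2 3.3 0.6] Falong 3.2 gap 0.004035550636962029
t 7.37 p [0.5177 0.0804 0.1031] along 0.1336 across -0.0012 rot [1.7998e+02 3.0000e-02 1.0033e+02] F [-0.1  2.6  0.2] Falong 2.6 gap 0.005164236179385477
[[127 128 127 126 125 126 126 127 128 127]
 [126 126 127 126 116 113 116 123 126 127]
 [124 126 128 119  72  54  72 101 126 126]
 [125 128 120  60  37  47  65  78 123 127]
 [127 130 123  37  37  47  69  76 107 128]
 [127 130 122  47  37  36  47  83 115 128]
 [127 126 116  88  41  42  60  97 128 127]
 [127 126 128 119  75  77  99 121 127 127]
 [126 126 127 128 126 127 127 127 128 126]
 [126 126 127 127 127 126 128 127 127 126]]
```

Request:
apply_moves:
  series:
    - [0.001, -0.004, 0, 0, 0, 0, 0]
    - [0, 0, 0, 0, 0, 0, 0]
    - [-0.01, 0.06, 0, 0, 0, 0, 0]
    - [0.008, 0.113, 0.055, 0, 0, 0, 87]
    - [0.008, 0.113, 0.055, 0, 0, 0, 87]
    - [0.008, 0.113, 0.055, 0, 0, 0, 87]
    - [0.008, 0.113, 0.055, 0, 0, 0, 87]
    - [0.008, 0.113, 0.055, 0, 0, 0, 87]
    - [0.008, 0.113, 0.055, 0, 0, 0, 87]
    - [0.008, 0.113, 0.055, 0, 0, 0, 87]

```text
clock: 8.2
tcp_pos: [0.5297, 0.2918, 0.1997]
tool_rot: [180.0, 0.2, 100.3]
ft_force: [0.6, 0.1, -0.8]
finger_gap: 0.454
gripper_force: 0.0
```

Request:
apply_moves:
  series:
    - [0.02, 0.113, 0, 0, 0, -0.2, 87]
    - [0, 0, 0, 0, 0, 0, 87]
    - [0, 0, 0, 0, 0, 0, 87]

```text
clock: 8.45
tcp_pos: [0.5342, 0.321, 0.1987]
tool_rot: [-180.0, 0.1, 99.6]
ft_force: [0.3, -0.4, -0.8]
finger_gap: 0.683
gripper_force: 0.0
```

Run:
```python
from h import *
rep();t=robot.grab_frame('top');w=robot.grab_frame('wrist');save(w,'w5.png')
c=t['frame'][170:240,215:325];c=cv2.resize(c,None,fx=7,fy=7,interpolation=cv2.INTER_CUBIC)
v=np.zeros((600,800,3),np.uint8);v[:318,:500]=cv2.resize(c,(500,318));v[320:,:373]=cv2.resize(w['frame'],(373,280))
z=t['frame'][190:212,286:308];v[320:600,500:780]=cv2.resize(z,(280,280),interpolation=cv2.INTER_CUBIC)
cv2.imwrite('pics/m5.png',cv2.cvtColor(v,cv2.COLOR_RGB2BGR))
```

```text
t 8.45 p [0.5342 0.321  0.1987] along 0.3674 across 0.0583 rot [-1.7998e+02  1.3000e-01  9.9560e+01] F [ 0.3 -0.4 -0.8] Falong -0.5 gap 0.6829660967149612
```

View pics/m5.png

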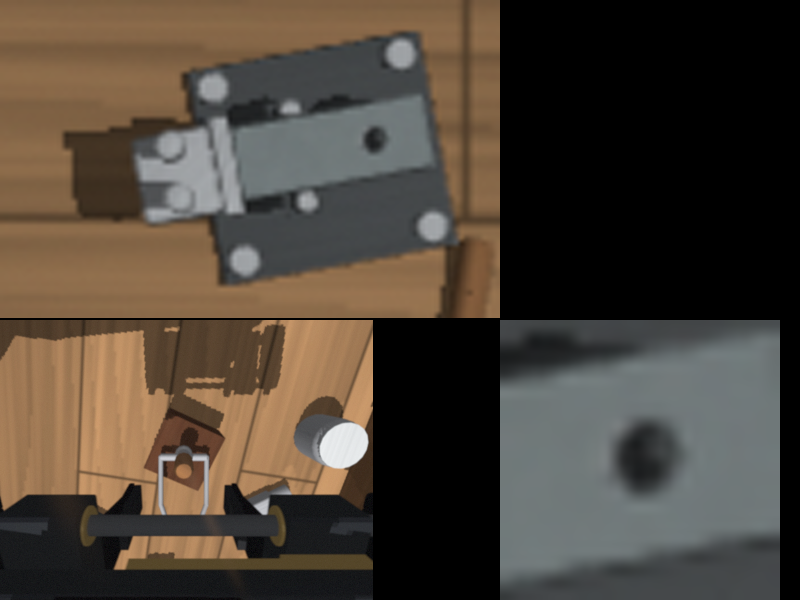

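The fork is now in, with its flange close to the tube end and its tongue hole showing concentric in the tube hole at (375,138). The wrist inset shows the pin between the open fingers, so I descend and grip.

Request:
apply_moves:
  series:
    - [0.003, -0.002, -0.08, 0, 0, 0, 87]
    - [0.003, -0.002, -0.08, 0, 0, 0, 87]
    - [0, 0, -0.08, 0, 0, 0, 87]
    - [0, 0, -0.08, 0, 0, 0, 87]
    - [0, 0, -0.06, 0, 0, 0, 87]
    - [0, 0, 0, 0, 0, 0, 87]

```text
clock: 9.05
tcp_pos: [0.534, 0.3159, 0.1008]
tool_rot: [-179.6, 0.3, 99.3]
ft_force: [-0.3, -0.3, -1.3]
finger_gap: 0.995
gripper_force: 0.0
```

Request:
apply_moves:
  series:
    - [0, 0, 0, 0, 0, 0, 0]
    - [0, 0, 0, 0, 0, 0, 0]
    - [0, 0, 0, 0, 0, 0, 0]
    - [0, 0, 0, 0, 0, 0, 0]
    - [0, 0, 0, 0, 0, 0, 0]
    - [0, 0, 0, 0, 0, 0, 0]
    - [0, 0, 0, 0, 0, 0, 0]
    - [0, 0, 0, 0, 0, 0, 0]
    - [0, 0, 0, 0, 0, 0, 0]
    - [0, 0, 0, 0, 0, 0, 0]
  squeeze: 30

```text
clock: 9.88
tcp_pos: [0.5356, 0.3199, 0.1043]
tool_rot: [-180.0, 0.0, 99.4]
ft_force: [0.2, -0.4, 0.0]
finger_gap: 0.324
gripper_force: 0.0
```

Request:
apply_moves:
  series:
    - [0, 0, 0, 0, 0, 0, 0]
    - [0, 0, 0, 0, 0, 0, 0]
    - [0, 0, 0, 0, 0, 0, 0]
    - [0, 0, 0, 0, 0, 0, 0]
    - [0, 0, 0, 0, 0, 0, 0]

```text
clock: 10.3
tcp_pos: [0.5356, 0.3198, 0.1043]
tool_rot: [-180.0, 0.0, 99.4]
ft_force: [0.5, -0.4, 0.3]
finger_gap: 0.233
gripper_force: 30.0
```

Request:
apply_moves:
  series:
    - [0, 0, 0.04, 0, 0, 0, 0]
    - [0, 0, 0.06, 0, 0, 0, 0]
    - [0, 0, 0.08, 0, 0, 0, 0]
    - [0, 0, 0.08, 0, 0, 0, 0]
    - [0, 0, 0.08, 0, 0, 0, 0]
    - [0, 0, 0.08, 0, 0, 0, 0]
    - [0, 0, 0.08, 0, 0, 0.12, 0]
    - [0, 0, 0.08, 0, 0, 0.12, 0]
    - [0, 0, 0.06, 0, 0, 0, 0]
    - [0, 0, 0, 0, 0, 0, 0]

```text
clock: 11.13
tcp_pos: [0.5374, 0.3206, 0.2685]
tool_rot: [179.6, -0.2, 100.5]
ft_force: [-0.3, 0.4, -1.2]
finger_gap: 0.231
gripper_force: 30.0
```

Run:
```python
from h import *
rep();w=robot.grab_frame('wrist')
s=robot.get_state();T=s['tcp_pos'];print(w['eye']-T)
for l in ['pin_grip','pin_collar','ring_bar']:
    r=robot.tip_of('wrist',l);print(l,[(np.round(x['at'],1),round(x['conf'],2)) for x in r[:2]])
cv2.imwrite('pics/w6.png',cv2.cvtColor(w['frame'],cv2.COLOR_RGB2BGR))
```

```text
t 11.13 p [0.5374 0.3206 0.2685] along 0.3664 across 0.0613 rot [179.61  -0.18 100.52] F [-0.3  0.4 -1.2] Falong 0.5 gap 0.23084126183464113
[-0.01280474  0.07784027  0.15335127]
pin_grip [(array([275.2, 282.5]), 0.85), (array([275.7, 247.5]), 0.65)]
pin_collar [(array([274. , 245.8]), 0.61), (array([274. , 279.3]), 0.26)]
ring_bar []
```

View pics/w6.png

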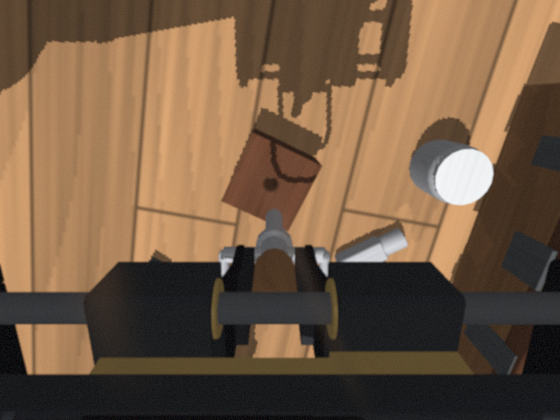

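The pin is held: its tip is at about (275,212), the stand hole at (271,184) is empty, and the ring hinge ears show beside the fingers. Now the tip offset from the TCP.

Run:
```python
from h import *
w=robot.grab_frame('wrist');s=robot.get_state();T=s['tcp_pos'];rep()
f=robot.grab_frame('scene')
z=T[2]-.1023
for p in [(275,209),(275,213)]:
    P=atz(w,p,z);d=P[:2]-T[:2];print(p,P,'along',d@u,'across',d@xx)
P=atz(w,(275,245),z+.061);d=P[:2]-T[:2];print('collar','along',d@u,'across',d@xx)
print(proj(w,[*T[:2],z]),proj(w,[*T[:2],z+.064]))
# stand hole seen at (271,184) z .06
print('stand hole',atz(w,(271,184),.06))
print('goto',hole-T[:2])
```

```text
t 11.38 p [0.5349 0.3194 0.2627] along 0.3657 across 0.0586 rot [-1.7985e+02  7.0000e-02  1.0054e+02] F [-0.2 -0.  -1.8] Falong 0.0 gap 0.2363602661696676
(275, 209) [0.53665226 0.32043522 0.16042592] along 0.0007101728834342461 across 0.0019077710739540286
(275, 213) [0.53723806 0.31730746 0.16042592] along -0.0024719357921504826 across 0.0019232186526942532
collar along -0.002736613176387696 across 0.001970654506292964
[272.4779666  209.88281986] [271.63835947 242.67008527]
stand hole [0.53325517 0.31567159 0.06      ]
goto [ 0.00789724 -0.37029446]
```

Request:
apply_moves:
  series:
    - [0.003, -0.08, 0.008, 0, 0, 0, 0]
    - [0.003, -0.14, 0, 0, 0, 0, 0]
    - [0.003, -0.16, 0, 0, 0, 0, 0]
    - [0.003, -0.16, 0, 0, 0, 0, 0]
    - [0.003, -0.16, 0, 0, 0, 0, 0]
    - [0.003, -0.16, 0, 0, 0, 0, 0]
    - [0.003, -0.16, 0, 0, 0, 0, 0]
    - [0.003, -0.16, 0, 0, 0, 0, 0]
    - [0.003, -0.16, 0, 0, 0, 0, 0]
    - [0.003, -0.14, 0, 0, 0, 0, 0]

```text
clock: 12.27
tcp_pos: [0.5423, -0.0531, 0.2657]
tool_rot: [-179.9, 0.0, 100.4]
ft_force: [1.0, -0.4, -1.5]
finger_gap: 0.231
gripper_force: 30.0
```

Request:
apply_moves:
  series:
    - [0, 0, -0.06, 0, 0, 0, 0]
    - [0, 0, -0.06, 0, 0, 0, 0]
    - [0, 0, -0.05, 0, 0, 0, 0]
    - [0, 0, 0, 0, 0, 0, 0]
    - [0, 0, 0, 0, 0, 0, 0]
    - [0, 0, 0, 0, 0, 0, 0]

```text
clock: 12.77
tcp_pos: [0.5435, -0.0501, 0.2241]
tool_rot: [180.0, 0.0, 100.6]
ft_force: [0.1, 0.5, -1.3]
finger_gap: 0.232
gripper_force: 30.0
```

Run:
```python
from h import *
rep();w=robot.grab_frame('wrist');s=robot.get_state();T=s['tcp_pos']
c=w['frame'][130:290,200:350];c=cv2.resize(c,None,fx=3.5,fy=3.5,interpolation=cv2.INTER_CUBIC)
cv2.imwrite('pics/w7.png',cv2.cvtColor(c,cv2.COLOR_RGB2BGR))
print(proj(w,[*hole,.1]),proj(w,[*T[:2],T[2]-.1023]))
```

```text
t 12.77 p [ 0.5435 -0.0501  0.2241] along 0.0007 across 0.0009 rot [1.7998e+02 1.0000e-02 1.0055e+02] F [ 0.1  0.5 -1.3] Falong 0.4 gap 0.23209750040055344
[271.16330182 202.83682813] [272.35665702 210.17347479]
```

View pics/w7.png

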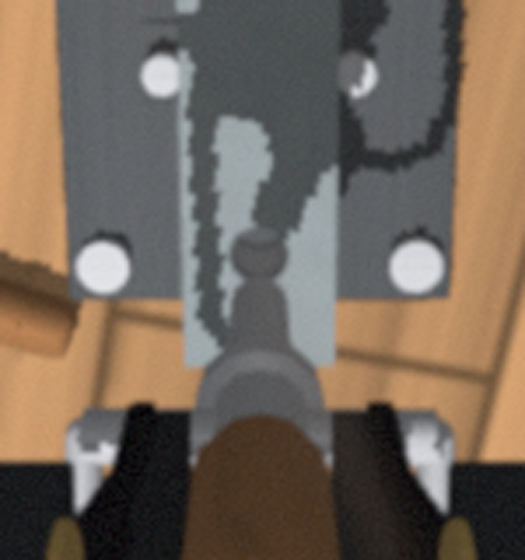

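The crop shows the hole as a dark disc at (260,252), clear on the tube's middle line, with the pin nose ending at about y=282. That means the tip is roughly 2 mm too far towards -y. I correct and go down gently.

Request:
apply_moves:
  series:
    - [-0.002, 0.009, -0.02, 0, 0, 0, 0]
    - [0, 0, -0.02, 0, 0, 0, 0]
    - [0, 0, -0.02, 0, 0, 0, 0]
    - [0, 0, -0.016, 0, 0, 0, 0]
    - [0, 0, 0, 0, 0, 0, 0]
    - [0, 0, 0, 0, 0, 0, 0]

```text
clock: 13.32
tcp_pos: [0.5425, -0.0479, 0.2045]
tool_rot: [-180.0, -0.0, 100.5]
ft_force: [0.0, 0.2, -2.1]
finger_gap: 0.23
gripper_force: 30.0
```

Request:
apply_moves:
  series:
    - [0, 0, -0.006, 0, 0, 0, 0]
    - [0, 0, -0.006, 0, 0, 0, 0]
    - [0, 0, -0.006, 0, 0, 0, 0]

```text
clock: 13.57
tcp_pos: [0.5428, -0.0479, 0.2004]
tool_rot: [180.0, -0.0, 100.5]
ft_force: [-0.5, -0.8, -1.8]
finger_gap: 0.234
gripper_force: 30.0
```

```bash
python3 -c "
from h import *
rep()"
```

```text
t 13.57 p [ 0.5428 -0.0479  0.2004] along 0.0029 across 0.0006 rot [179.97  -0.   100.53] F [-0.5 -0.8 -1.8] Falong -0.7 gap 0.23379799627784328
```

Request:
apply_moves:
  series:
    - [0, 0, -0.006, 0, 0, 0, 0]
    - [0, 0, -0.006, 0, 0, 0, 0]
    - [0, 0, -0.006, 0, 0, 0, 0]

```text
clock: 13.82
tcp_pos: [0.5427, -0.0479, 0.1957]
tool_rot: [180.0, -0.0, 100.5]
ft_force: [0.2, -1.0, -2.2]
finger_gap: 0.23
gripper_force: 30.0
```

Request:
apply_moves:
  series:
    - [0, 0, -0.004, 0, 0, 0, 0]
    - [0, 0, -0.004, 0, 0, 0, 0]

```text
clock: 13.98
tcp_pos: [0.5427, -0.0479, 0.1937]
tool_rot: [-180.0, -0.0, 100.5]
ft_force: [0.1, 0.4, -1.5]
finger_gap: 0.232
gripper_force: 30.0
```

Request:
apply_moves:
  series:
    - [0, 0, -0.006, 0, 0, 0, 0]
    - [0, 0, -0.006, 0, 0, 0, 0]
    - [0, 0, -0.006, 0, 0, 0, 0]

```text
clock: 14.23
tcp_pos: [0.5429, -0.0481, 0.1893]
tool_rot: [180.0, 0.0, 100.5]
ft_force: [0.7, -0.7, -1.1]
finger_gap: 0.233
gripper_force: 30.0
```

Request:
apply_moves:
  series:
    - [0, 0, -0.006, 0, 0, 0, 0]
    - [0, 0, -0.006, 0, 0, 0, 0]
    - [0, 0, -0.006, 0, 0, 0, 0]

```text
clock: 14.48
tcp_pos: [0.5433, -0.0482, 0.1854]
tool_rot: [179.9, 0.0, 100.5]
ft_force: [-0.7, -0.5, 3.6]
finger_gap: 0.23
gripper_force: 30.0
```

Request:
apply_moves:
  series:
    - [0, 0, -0.004, 0, 0, 0, 0]
    - [0, 0, -0.004, 0, 0, 0, 0]

```text
clock: 14.65
tcp_pos: [0.5431, -0.0481, 0.1832]
tool_rot: [179.9, 0.0, 100.5]
ft_force: [0.1, -1.1, 4.0]
finger_gap: 0.231
gripper_force: 30.0
```

Request:
apply_moves:
  series:
    - [0, 0, 0, 0, 0, 0, 0]

```text
clock: 14.73
tcp_pos: [0.5431, -0.048, 0.183]
tool_rot: [179.9, 0.0, 100.5]
ft_force: [-0.1, -0.8, 2.8]
finger_gap: 0.229
gripper_force: 30.0
```

Light friction only, and it keeps going in. I continue.

Request:
apply_moves:
  series:
    - [0, 0, -0.006, 0, 0, 0, 0]
    - [0, 0, -0.006, 0, 0, 0, 0]
    - [0, 0, -0.006, 0, 0, 0, 0]

```text
clock: 14.98
tcp_pos: [0.543, -0.048, 0.1783]
tool_rot: [180.0, 0.0, 100.5]
ft_force: [0.1, -1.4, 3.8]
finger_gap: 0.232
gripper_force: 30.0
```

Request:
apply_moves:
  series:
    - [0, 0, -0.006, 0, 0, 0, 0]
    - [0, 0, -0.006, 0, 0, 0, 0]
    - [0, 0, -0.006, 0, 0, 0, 0]

```text
clock: 15.23
tcp_pos: [0.5429, -0.0479, 0.1737]
tool_rot: [180.0, 0.0, 100.5]
ft_force: [0.6, -0.8, 3.4]
finger_gap: 0.233
gripper_force: 30.0
```

Request:
apply_moves:
  series:
    - [0, 0, -0.006, 0, 0, 0, 0]
    - [0, 0, -0.006, 0, 0, 0, 0]
    - [0, 0, -0.006, 0, 0, 0, 0]

```text
clock: 15.48
tcp_pos: [0.5429, -0.0479, 0.1692]
tool_rot: [180.0, 0.0, 100.5]
ft_force: [0.2, -0.5, 2.6]
finger_gap: 0.233
gripper_force: 30.0
```

Request:
apply_moves:
  series:
    - [0, 0, -0.006, 0, 0, 0, 0]
    - [0, 0, -0.006, 0, 0, 0, 0]
    - [0, 0, -0.006, 0, 0, 0, 0]
    - [0, 0, -0.006, 0, 0, 0, 0]

```text
clock: 15.82
tcp_pos: [0.5428, -0.048, 0.1632]
tool_rot: [180.0, 0.0, 100.5]
ft_force: [1.6, -1.8, 2.4]
finger_gap: 0.229
gripper_force: 30.0
```

Request:
apply_moves:
  series:
    - [0, 0, -0.006, 0, 0, 0, 0]
    - [0, 0, -0.006, 0, 0, 0, 0]
    - [0, 0, -0.006, 0, 0, 0, 0]
    - [0, 0, -0.006, 0, 0, 0, 0]
    - [0, 0, -0.006, 0, 0, 0, 0]

```text
clock: 16.23
tcp_pos: [0.5428, -0.048, 0.1557]
tool_rot: [180.0, 0.0, 100.5]
ft_force: [0.7, -1.4, 2.9]
finger_gap: 0.234
gripper_force: 30.0
```

Request:
apply_moves:
  series:
    - [0, 0, -0.006, 0, 0, 0, 0]
    - [0, 0, -0.006, 0, 0, 0, 0]
    - [0, 0, -0.006, 0, 0, 0, 0]
    - [0, 0, -0.006, 0, 0, 0, 0]

```text
clock: 16.57
tcp_pos: [0.5427, -0.048, 0.1497]
tool_rot: [180.0, 0.0, 100.5]
ft_force: [1.4, -1.0, 2.9]
finger_gap: 0.232
gripper_force: 30.0
```

5 mm to go; smaller steps near the seat.

Request:
apply_moves:
  series:
    - [0, 0, -0.006, 0, 0, 0, 0]
    - [0, 0, -0.006, 0, 0, 0, 0]
    - [0, 0, -0.004, 0, 0, 0, 0]

```text
clock: 16.82
tcp_pos: [0.5427, -0.048, 0.1456]
tool_rot: [180.0, 0.0, 100.5]
ft_force: [2.0, -1.6, 2.6]
finger_gap: 0.23
gripper_force: 30.0
```

Request:
apply_moves:
  series:
    - [0, 0, -0.004, 0, 0, 0, 0]
    - [0, 0, -0.003, 0, 0, 0, 0]

```text
clock: 16.98
tcp_pos: [0.5428, -0.0481, 0.1441]
tool_rot: [180.0, 0.0, 100.5]
ft_force: [-0.1, -2.6, 8.3]
finger_gap: 0.225
gripper_force: 30.0
```

Request:
apply_moves:
  series:
    - [0, 0, -0.001, 0, 0, 0, 0]
    - [0, 0, 0, 0, 0, 0, 0]

```text
clock: 17.15
tcp_pos: [0.5428, -0.0481, 0.1442]
tool_rot: [180.0, -0.0, 100.5]
ft_force: [0.9, -1.9, 5.8]
finger_gap: 0.228
gripper_force: 30.0
```

Seated: the force rose and the pin stopped at the expected height. Release and lift.

Request:
apply_moves:
  series:
    - [0, 0, 0, 0, 0, 0, 60]
    - [0, 0, 0, 0, 0, 0, 60]
    - [0, 0, 0, 0, 0, 0, 60]
    - [0, 0, 0, 0, 0, 0, 60]
    - [0, 0, 0, 0, 0, 0, 60]
    - [0, 0, 0.04, 0, 0, 0, 60]
    - [0, 0, 0.08, 0, 0, 0, 60]
    - [0, 0, 0.08, 0, 0, 0, 60]
    - [0, 0, 0.08, 0, 0, 0, 60]
    - [0, 0, 0.08, 0, 0, 0, 60]

```text
clock: 17.98
tcp_pos: [0.5426, -0.0479, 0.2354]
tool_rot: [180.0, -0.0, 100.5]
ft_force: [-0.1, 0.7, 1.3]
finger_gap: 0.687
gripper_force: 0.0
```

Run:
```python
from h import *
rep();f=robot.grab_frame('scene');w=robot.grab_frame('wrist')
c=cv2.resize(f['frame'][150:270,210:340],(520,480),interpolation=cv2.INTER_CUBIC)
v=np.zeros((480,800,3),np.uint8);v[:,:520]=c;v[:210,520:]=cv2.resize(w['frame'],(280,210))
cv2.imwrite('pics/m8.png',cv2.cvtColor(v,cv2.COLOR_RGB2BGR))
```

```text
t 17.98 p [ 0.5426 -0.0479  0.2354] along 0.003 across 0.0003 rot [ 1.7999e+02 -1.0000e-02  1.0053e+02] F [-0.1  0.7  1.3] Falong 0.8 gap 0.6872185714620851
```

View pics/m8.png

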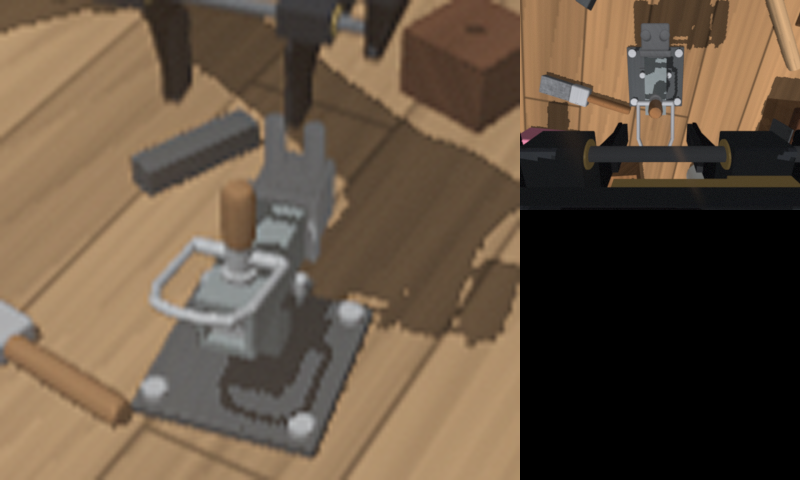

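The scene crop shows the pin seated with its collar on the tube. The ring is open towards the free end, with its bar near (180,300) in the crop. I close the fingers and go above the bar.

Request:
apply_moves:
  series:
    - [0.01, -0.06, 0, 0, 0, 0, 0]
    - [0.01, -0.06, 0, 0, 0, 0, 0]
    - [0.01, -0.06, 0, 0, 0, 0, 0]
    - [0.01, -0.06, 0, 0, 0, 0, 0]
    - [0.012, -0.055, 0, 0, 0, 0, 0]
    - [0, 0, -0.06, 0, 0, 0, 0]
    - [0, 0, -0.06, 0, 0, 0, 0]
    - [0, 0, -0.06, 0, 0, 0, 0]
    - [0, 0, -0.06, 0, 0, 0, 0]
    - [0, 0, 0, 0, 0, 0, 0]

```text
clock: 18.92
tcp_pos: [0.5533, -0.1209, 0.1706]
tool_rot: [-179.6, -0.1, 100.5]
ft_force: [-0.9, 0.7, -0.1]
finger_gap: 0.04
gripper_force: 0.0
```

Request:
apply_moves:
  series:
    - [0, 0, 0, 0, 0, 0, 0]
    - [0, 0, 0, 0, 0, 0, 0]
    - [0, 0, 0, 0, 0, 0, 0]

```text
clock: 19.17
tcp_pos: [0.5563, -0.1218, 0.1748]
tool_rot: [179.9, 0.0, 100.5]
ft_force: [-0.5, -0.1, -0.4]
finger_gap: 0.006
gripper_force: 0.0
```

```bash
python3 -c "
from h import *
rep()
s=robot.grab_frame('scene');print([(x['at'],x['conf'],atz(s,x['at'],.1367)) for x in robot.tip_of('scene','ring_bar')[:2]])
h=atz(s,(180/4+210,300/4+150),.1367)[:2]-hole;print(h@u,h@xx)
save(s,'s9.png')"
```

```text
t 19.17 p [ 0.5563 -0.1218  0.1748] along -0.0722 across 0.0006 rot [1.7990e+02 2.0000e-02 1.0054e+02] F [-0.5 -0.1 -0.4] Falong -0.0 gap 0.005707261691418602
[([258.6, 228.0], 0.57, array([ 0.55979062, -0.12298557,  0.1367    ])), ([272.3, 240.3], 0.27, array([ 0.60412599, -0.14031328,  0.1367    ]))]
-0.0677857683123383 -0.007054523298789367
```

Request:
apply_moves:
  series:
    - [0, 0, -0.02, 0, 0, 0, 0]
    - [0, 0, -0.02, 0, 0, 0, 0]
    - [0, 0, -0.02, 0, 0, 0, 0]
    - [0, 0, -0.02, 0, 0, 0, 0]
    - [0, 0, -0.012, 0, 0, 0, 0]
    - [0, 0, -0.012, 0, 0, 0, 0]
    - [0, 0, -0.012, 0, 0, 0, 0]

```text
clock: 19.85
tcp_pos: [0.556, -0.1224, 0.1448]
tool_rot: [180.0, 0.1, 100.5]
ft_force: [-1.3, -1.4, 2.6]
finger_gap: 0.003
gripper_force: 0.9
```

Request:
apply_moves:
  series:
    - [0, 0, -0.012, 0, 0, 0, 0]
    - [0, 0, -0.012, 0, 0, 0, 0]
    - [0, 0, -0.012, 0, 0, 0, 0]
    - [0, 0, -0.012, 0, 0, 0, 0]
    - [0, 0, -0.012, 0, 0, 0, 0]
    - [0, 0, -0.012, 0, 0, 0, 0]

```text
clock: 20.35
tcp_pos: [0.5557, -0.1214, 0.1264]
tool_rot: [-180.0, -0.0, 100.6]
ft_force: [0.1, -1.1, 1.1]
finger_gap: 0.007
gripper_force: 0.5
```

Request:
apply_moves:
  series:
    - [0, 0, -0.012, 0, 0, 0, 0]
    - [0, 0, -0.012, 0, 0, 0, 0]
    - [0, 0, -0.012, 0, 0, 0, 0]
    - [0, 0, -0.012, 0, 0, 0, 0]
    - [0, 0, -0.012, 0, 0, 0, 0]
    - [0, 0, -0.012, 0, 0, 0, 0]

```text
clock: 20.85
tcp_pos: [0.5556, -0.1213, 0.1084]
tool_rot: [-180.0, -0.0, 100.6]
ft_force: [-0.6, 0.8, 0.3]
finger_gap: 0.006
gripper_force: 0.4
```

Request:
apply_moves:
  series:
    - [0, 0, -0.012, 0, 0, 0, 0]
    - [0, 0, -0.012, 0, 0, 0, 0]
    - [0, 0, -0.012, 0, 0, 0, 0]
    - [0, 0, -0.012, 0, 0, 0, 0]
    - [0, 0, -0.012, 0, 0, 0, 0]
    - [0, 0, -0.012, 0, 0, 0, 0]

```text
clock: 21.35
tcp_pos: [0.5557, -0.1217, 0.0905]
tool_rot: [180.0, 0.0, 100.5]
ft_force: [0.1, 0.0, 0.3]
finger_gap: 0.009
gripper_force: 0.2
```

Request:
apply_moves:
  series:
    - [0, 0, -0.012, 0, 0, 0, 0]
    - [0, 0, -0.012, 0, 0, 0, 0]
    - [0, 0, -0.012, 0, 0, 0, 0]
    - [0, 0, -0.012, 0, 0, 0, 0]
    - [0, 0, 0, 0, 0, 0, 0]
    - [0, 0, 0, 0, 0, 0, 0]

```text
clock: 21.85
tcp_pos: [0.5556, -0.1217, 0.0786]
tool_rot: [-180.0, -0.0, 100.5]
ft_force: [-0.0, 0.1, 1.1]
finger_gap: 0.005
gripper_force: 0.0
```

```bash
python3 -c "
from h import *
rep();s=robot.grab_frame('scene')
cv2.imwrite('pics/s10.png',cv2.cvtColor(cv2.resize(s['frame'][150:270,210:340],(650,600),interpolation=cv2.INTER_CUBIC),cv2.COLOR_RGB2BGR))"
```

```text
t 21.85 p [ 0.5556 -0.1217  0.0786] along -0.0719 across -0.0001 rot [-179.98   -0.    100.54] F [-0.   0.1  1.1] Falong 0.1 gap 0.005268744407431126
```

Request:
apply_moves:
  series:
    - [0, 0, -0.012, 0, 0, 0, 0]
    - [0, 0, -0.012, 0, 0, 0, 0]
    - [0, 0, 0, 0, 0, 0, 0]
    - [0.008, -0.05, 0, 0, 0, 0, 0]
    - [0.008, -0.06, 0.02, 0, 0, 0, 0]
    - [0, -0.06, 0.1, 0, 0, 0, 0]
    - [0, -0.06, 0.14, 0, 0, 0, 0]
    - [0, -0.06, 0.14, 0, 0, 0, 0]
    - [0, -0.06, 0.14, 0, 0, 0, 0]
    - [0, 0, 0.1, 0, 0, 0, 0]

```text
clock: 22.73
tcp_pos: [0.5595, -0.2162, 0.2373]
tool_rot: [179.8, 0.3, 100.1]
ft_force: [0.3, -1.0, 1.1]
finger_gap: 0.008
gripper_force: 0.0
```

Request:
apply_moves:
  series:
    - [0, 0, 0, 0, 0, 0, 0]
    - [0, 0, 0, 0, 0, 0, 0]
    - [0, 0, 0, 0, 0, 0, 0]

```text
clock: 22.98
tcp_pos: [0.5591, -0.2099, 0.2324]
tool_rot: [-180.0, -0.0, 100.5]
ft_force: [-0.0, 0.4, -0.8]
finger_gap: 0.007
gripper_force: 0.0
```

Run:
```python
from h import *
rep();s=robot.grab_frame('scene');t=robot.grab_frame('top');save(s,'s11.png')
for c,f in (('scene',s),('top',t)):
    for l in ['ring_bar','pin_collar','pin_grip']:print(c,l,[(np.round(x['at'],1),round(x['conf'],2)) for x in robot.tip_of(c,l)[:3]])
    for n,a,z in [('open',-.077,.1367),('closed',0,.036),('grip',0,.146),('collar',0,.1)]: print(n,proj(f,[*(hole+a*u),z]).round(1))
def light(f): g=f['frame'].astype(int);return g
# ring bright-grey pixels around the open bar position: compare saturation (ring grey on wood)
hsv=cv2.cvtColor(cv2.imread('pics/s9.png'),cv2.COLOR_BGR2HSV);h2=cv2.cvtColor(s['frame'],cv2.COLOR_RGB2HSV)
for n,h in (('before',hsv),('after',h2)):
    m=(h[...,1]<60)&(h[...,2]>130);print(n)
    print('\n'.join(''.join('#' if v else '.' for v in r) for r in m[200:250:1,244:300]))
```

```text
t 22.98 p [ 0.5591 -0.2099  0.2324] along -0.1593 across -0.0125 rot [-1.7996e+02 -2.0000e-02  1.0048e+02] F [-0.   0.4 -0.8] Falong 0.4 gap 0.007043364455041848
scene ring_bar [(array([287.6, 344.9]), 0.68), (array([272.8, 237.9]), 0.65), (array([196.1, 311.6]), 0.2)]
scene pin_collar [(array([273.9, 218.1]), 0.48)]
scene pin_grip [(array([267.1, 203.1]), 0.53), (array([329.3, 152.5]), 0.33)]
open [256.4 228.5]
closed [269.5 237.3]
grip [268.8 203.4]
collar [269.1 218.3]
top ring_bar []
top pin_collar [(array([296.9, 198.5]), 0.45)]
top pin_grip [(array([301.2, 200.9]), 0.45), (array([296.4, 201.4]), 0.4)]
open [331.5 193.2]
closed [295.5 201.9]
grip [297.8 198.9]
collar [296.8 200.2]
before
.................................#......................
................................#.......................
........................................................
.........................................#..............
........................................................
........................................................
........................................................
[... 4607 characters left out ...]
................
........................................................
........................................................
........................................................
........................................................
........................................................
........................................................
........................................................
........................................................
........................................................
........................................................
........................................................
........................................................
```

The ring leg now hangs straight down at column 258. The bar is found at (273,238), against (269.5,237) expected when closed; the arm is clear of everything.

```bash
python3 -c "
from station import robot
print(robot.job_done())"
```

```text
the job is handed in; nothing more can be done
None
```

The job is handed in at about 23 s: the fork is in, the pin's collar is bedded on the tube, and the last camera check found the ring shut over the pin's lower end, with the arm clear.

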